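# Make up two measuring kits at the electrochemistry bench

## Robot

A 6-joint arm with a two-finger parallel gripper is mounted at the origin on the work surface. World frame = base frame: x ahead of the robot, y to its left, z up, the work surface at z = 0. Lengths are in m, angles in rad, forces in N, time in s.
With the tool pointing down it reaches from about 0.375 to 0.75 m from the base axis. Payload 9 kg.
Tool frame: the origin (TCP) lies between the finger pads; the fingertips stand 11 mm ahead of it and the grasp point (between the pads) lies 8 mm behind it; z points along the fingers, y is the direction in which the jaws open and shut (so a half turn about z gives the same grasp; the last joint's range is limited). The gripper opens to 85 mm and grips with 20 to 120 N. Pads are 22 mm wide; open, the fingers measure 114 mm over their backs; the gripper's body (76 mm by 85 mm) begins 54 mm behind the grasp point. The pads swing forward as they close: fully open they stand 13 mm farther back than shut.
Start: joints at [-1.397, 0.104, 0.097, 1.564, 0, 1.353], TCP at [0.229, -0.555, 0.242] pointing down, gripper open.
Joint ranges: [-2.99, 2.99], [-0.84, 1.86], [-1.1, 1.16], [-1.84, 2.11], [-1.51, 1.56], [-3.14, 3.14]. Speed limits (rad/s): [2.22, 2.22, 2.57, 3.14, 3.14, 3.14].

## Interface

Orientations are given as a rotation vector (axis times angle).
In Python, from cell import telemetry, snapshot, workorder, outline_of, spot_point gives the robot as it stands.
- The arm moves only by the tool servo_tool, never from a script. Its argument "increments" is a list of rows, each a list of 5 numbers: the shift along the tool's x, y, z in mm, then the turn about the tool's z in rad, then the gripper's target within -1 to 1 (shut at 1, half-way at 0, fully open at -1). A call has 1 to 8 rows; each row shifts and turns the pose as measured when the row begins, along the tool's axes as they then stand; what a row does not reach is not made up. A row lasts 1/8 s, in which the tool goes at most 62.5 mm and 10.7 degrees, less where a joint would pass 70% of its speed; a pose out of reach is approached as far as the arm can. A call with a gripper value outside its range is refused whole. The fingers move at their own pace and stop on an object; "grip_force" is the grip in N (left out, the last holds). Time passes only in rows, so rows that do not move let the fingers close. It gives the time, the measured TCP pose, the force and the opening at its end, in the units of the state.
- telemetry.observe(): the state, without advancing time (a new reading comes with each control period).
- snapshot(name): name is "side" or "top"; returns a dict with "img" (480x640x3 uint8, red, green, blue), "fov_y" (degrees; the focal length in pixels is half the picture's height over the tangent of half this angle, whatever the lens; pixels are square), "cx", "cy" (the principal point, pixels), "k1" (the pictures are not rectified: a ray, as slopes to the right and down, at radius r is drawn at 1 + k1 r^2 times it, then the intrinsics apply), "world_from_camera" (4x4, takes a point from camera to world coordinates). Camera axes: x right, y down, z forward; pixel columns grow to the right and rows downward; lengths in m; the calibration is good to about 2 mm. A picture is of the moment at which its call begins. There is no depth.
- workorder.job_done(): hands the job in, once; it reports no verdict.
Trained networks look in the newest picture that a camera, given by its name, has taken for a name from the list of things; names that differ only in an ending like _2 or _b are one class to them, and where a whole thing is asked for, a point or a joint stands for the part that bears it (a point fixed in the world has none). Each returns a list of dicts, best first, with "p" (0 to 1); they miss things now and then, are a little off and sometimes report something else, mostly with a low value. They report only what shows in the picture. A call takes as long as a camera call. They do not tell look-alikes from the thing itself.
- outline_of(camera, name): "pixels" (480x640 bool, what is visible of it) and "pixel" ([column, row] in pixels, amid what is visible of it).
- spot_point(camera, name): "pixel" ([column, row] in pixels: a listed point, or the origin of a listed thing).
The state is a dict: "time": time; "joint_positions": joint angles; "joint_velocities": joint speeds; "tau": joint torques, N m; "eef_pos": TCP position; "tcp_rot": TCP orientation; "force": force on the tool from outside, world axes, zero at the start; "torque": the same for the moment, N m; "grip_width": finger opening in m.
Only numpy, scipy, OpenCV 4.12 (cv2) and the standard library are available. Lean on these libraries where they do the work, as an engineer would, in place of code of your own. Each camera call takes 0.05 s, during which the arm holds its last target. There are 200 camera calls.

## Task

Make up the two measuring kits from the stock in the middle of the bench: the blue tray gets the pH electrode in its storage bottle, the orange-capped amber bottle and the blue-capped vial; the yellow tray gets the glass cell with the white lid and the red-capped jar. Stand each one upright on the floor of a compartment of its own (any compartment of the right tray will do), setting it down gently: it is glassware, so nothing may be dropped or knocked over. The green-capped vial and the empty beaker belong to no kit: leave them standing where they are.

Things in the scene. Friction and masses are not known exactly. Their poses are not given: they have to be found in the camera images.
- electrode: pH electrode standing in its storage bottle, one piece: frosted round bottle 42 mm in diameter and 36 mm high, grey collar 30 mm in diameter up to 42 mm, then the blue shaft, 24 mm in diameter, from 42 to 80 mm, and a narrow grey tip, 14 mm in diameter, up to 92 mm. Round, loose. Origin: centre of its underside, z up. About 110 g.
- buffer: amber glass bottle with an orange cap: glass 44 mm in diameter and 46 mm high, a narrow neck, then the cap, 40 mm in diameter, from 50 to 66 mm (total height). Round, loose. Origin: centre of its underside, z up. About 130 g.
- sample: frosted vial with a BLUE screw cap: body 36 mm in diameter and 52 mm high, cap 33 mm in diameter from 52 to 70 mm (total height). Round, loose. Origin: centre of its underside, z up. About 60 g.
- cell: clear glass measuring cell with a flat white lid that has two small red-ringed ports: glass 42 mm in diameter and 52 mm high, lid 44 mm in diameter from 52 to 68 mm (total height 69 mm). The lid is fast. Round, loose. Origin: centre of its underside, z up. About 120 g.
- standard: low frosted jar with a RED screw cap: body 42 mm in diameter and 40 mm high, cap 43 mm in diameter from 40 to 60 mm (total height). Round, loose. Origin: centre of its underside, z up. About 90 g.
- tray_blue: blue plastic tray fixed to the bench, left or right of the stock, turned up to 0.3 rad: 208 x 72 mm, 22 mm high, open on top. Three compartments in a row along its own x, each 64 x 64 mm inside, centres at x = -68, 0, +68 mm, y = 0; walls and dividers 4 mm thick and 22 mm high, floor 4 mm thick. Origin: centre of the underside, on the bench; z up.
- tray_yellow: yellow plastic tray fixed to the bench, left or right of the stock, turned up to 0.3 rad: 208 x 72 mm, 22 mm high, open on top. Three compartments in a row along its own x, each 64 x 64 mm inside, centres at x = -68, 0, +68 mm, y = 0; walls and dividers 4 mm thick and 22 mm high, floor 4 mm thick. Origin: centre of the underside, on the bench; z up.
- spare: frosted vial with a GREEN screw cap, of the same size as the blue-capped one (36 mm in diameter, 70 mm high). It belongs to no kit and stays where it is. Origin: centre of its underside. Loose.
- beaker: small empty glass beaker, 60 mm in diameter at the rim and 70 mm high, beyond the stock as the robot sees it; it stays where it is. Origin: centre of its underside. Loose.
Mind the look-alikes: they are no part of the job. What is shaped like the cell but pink or purple is not meant.

How it is judged:
At the end, for the whole second after the job is handed in: Each of the five things stands on the floor of a compartment (within 5 mm in height) of its tray, upright within 0.1 rad, at rest and released; a compartment has room for one only. The green-capped vial and the beaker stand within 20 mm of where they started (x of electrode in the frame of tray_blue between -0.092 and 0.092 m and y of electrode in the frame of tray_blue between -0.02 and 0.02 m and z of electrode in the frame of tray_blue between 0 and 0.009 m and angle between each of electrode, buffer, sample, cell, standard, spare, beaker's own z axis and vertical below 0.1 rad and linear speed of each of electrode, buffer, sample, cell, standard, spare, beaker below 0.02 m/s and angular speed of each of electrode, buffer, sample, cell, standard below 0.3 rad/s and x of buffer in the frame of tray_blue between -0.092 and 0.092 m and y of buffer in the frame of tray_blue between -0.02 and 0.02 m and z of buffer in the frame of tray_blue between 0 and 0.009 m and x of sample in the frame of tray_blue between -0.092 and 0.092 m and y of sample in the frame of tray_blue between -0.02 and 0.02 m and z of sample in the frame of tray_blue between 0 and 0.009 m and x of cell in the frame of tray_yellow between -0.092 and 0.092 m and y of cell in the frame of tray_yellow between -0.02 and 0.02 m and z of cell in the frame of tray_yellow between 0 and 0.009 m and x of standard in the frame of tray_yellow between -0.092 and 0.092 m and y of standard in the frame of tray_yellow between -0.02 and 0.02 m and z of standard in the frame of tray_yellow between 0 and 0.009 m and distance of each of spare, beaker from where it was at the start of the episode below 0.02 m); the robot touches nothing.
It fails at once if one of the stock, the green-capped vial or the beaker is knocked over (tilted more than 0.6 rad) (angle between any of electrode, buffer, sample, cell, standard, spare, beaker's own z axis and vertical above 0.6 rad).
It fails at once if one of the five things is dropped: it moves faster than 0.7 m/s (a fall of some 25 mm) with no finger touching it ((linear speed of electrode above 0.7 m/s and contact force between the fingers and electrode below 0.05 N) or (linear speed of buffer above 0.7 m/s and contact force between the fingers and buffer below 0.05 N) or (linear speed of sample above 0.7 m/s and contact force between the fingers and sample below 0.05 N) or (linear speed of cell above 0.7 m/s and contact force between the fingers and cell below 0.05 N) or (linear speed of standard above 0.7 m/s and contact force between the fingers and standard below 0.05 N)).
It fails at once if the green-capped vial or the beaker is moved more than 20 mm (distance of any of spare, beaker from where it was at the start of the episode above 0.02 m).
It also fails if it takes over 112 s, if anything falls off the work surface, if the arm or the gripper's body presses on something with over 40 N, if the wrist force passes 120 N, or if a joint passes its speed limit or range.

## Working session

There is one attempt and no reset: what is moved stays moved. The work goes in short steps, Python scripts to look and compute and a tool call to move; the robot and the scene stay as the last step left them, time stands still between calls to the robot, and variables do not carry over. Pictures are saved under pics/ and viewed, about 12 in all and at most 16, crops included, and the job is handed in when it is done.

Besides the shell and the picture viewer there is one more tool, called after ">>>" by a JSON object that holds its "op" and its "data", one argument or row to a line. servo_tool: Moves the arm, as the interface text tells. Its arguments: {"type":"object","properties":{"increments":{"type":"array","items":{"type":"array","items":{"type":"number"}}},"grip_force":{"type":"number"}},"required":["increments"]}

```bash
ls; mkdir -p pics; python3 - <<'E'
from cell import telemetry, snapshot
import cv2
s=telemetry.observe(); print(s)
for n in("top","side"):
    d=snapshot(n); cv2.imwrite(f"pics/{n}0.png",d["img"][:,:,::-1]); print(n,d["fov_y"],d["cx"],d["cy"],d["k1"],d["world_from_camera"])
E
```

```text
pics
{'time': 0.0, 'joint_positions': array([-1.39671088e+00,  1.04713002e-01,  9.64597574e-02,  1.56391688e+00,
       -1.71487393e-05,  1.35314464e+00]), 'joint_velocities': array([-1.06366945e-03, -6.59883825e-05, -1.47105417e-03,  2.15239056e-03,
       -2.03750396e-04,  1.07961316e-03]), 'tau': array([-1.56090682e-03, -5.56946182e+01,  5.03637707e+01,  1.74989394e-02,
       -6.33364925e-04,  5.91199341e-05]), 'eef_pos': array([ 0.22904888, -0.55420184,  0.24150907]), 'tcp_rot': array([-3.08017468e+00, -6.11144896e-01, -2.00637653e-05]), 'force': array([-0.11802539,  0.06214259, -0.20532338]), 'torque': array([0.01156516, 0.03781493, 0.01320866]), 'grip_width': 0.08556054882375473}
top 50.24380568927292 316.70524438891664 240.31322540334324 -0.11246781670326542 [[ 0.02082444 -0.9884149   0.15034071  0.47091997]
 [-0.99931583 -0.02517517 -0.02709393  0.00875288]
 [ 0.0305649  -0.14967364 -0.98826292  0.94564148]
 [ 0.          0.          0.          1.        ]]
side 44.64023624619411 315.2591762336177 233.82654452155938 -0.03748196930988434 [[ 9.95121693e-01 -5.67246184e-02  8.07163848e-02  5.32285031e-01]
 [-9.86550409e-02 -5.72173695e-01  8.14177159e-01 -7.10885013e-01]
 [-9.64930250e-08 -8.18168430e-01 -5.74978625e-01  5.47621625e-01]
 [ 0.00000000e+00  0.00000000e+00  0.00000000e+00  1.00000000e+00]]
```

View pics/top0.png

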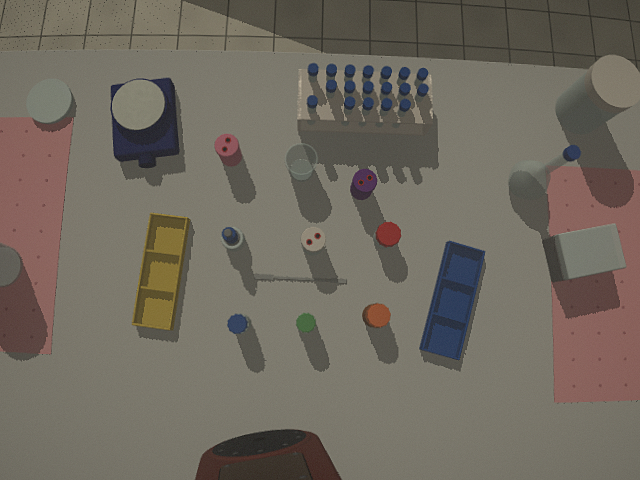

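View pics/side0.png

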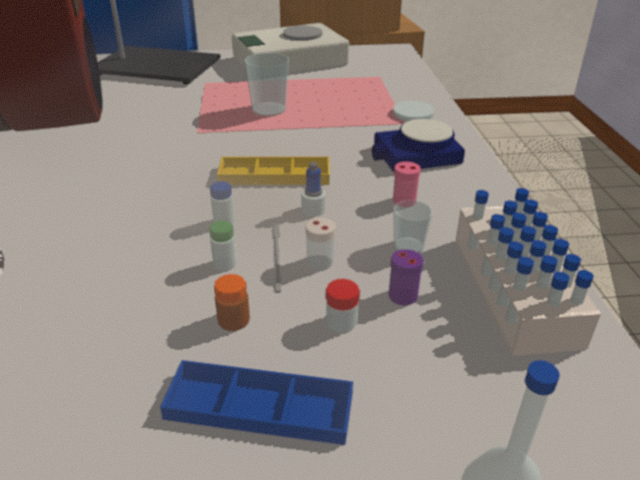

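The top view shows, as (column, row): electrode (232,237), white-lidded cell (313,239), red standard (388,234), blue sample (237,324), green spare (306,323), orange buffer (377,315), beaker (302,160). The yellow tray is at (162,272) and the blue tray at (453,300). Three things are shaped like the cell: white (313,239), pink (228,148) and purple (364,182). The white-lidded clear one fits the description.

```bash
cat > h.py <<'E'
import numpy as np, cv2
from cell import telemetry, snapshot, outline_of, spot_point
def cam(d):
    f=240/np.tan(np.radians(d["fov_y"])/2); K=np.array([[f,0,d["cx"]],[0,f,d["cy"]],[0,0,1]])
    return K,np.array([d["k1"],0,0,0,0.]),np.array(d["world_from_camera"])
def ray(d,px):
    K,D,T=cam(d); p=cv2.undistortPointsIter(np.float64(px).reshape(-1,1,2),K,D,None,None,(3,50,1e-12)).reshape(-1,2)
    return T[:3,3],np.c_[p,np.ones(len(p))]@T[:3,:3].T
def onz(d,px,z):
    o,r=ray(d,px); return (o+r*((z-o[2])/r[:,2])[:,None])
def proj(d,P):
    K,D,T=cam(d); W=np.linalg.inv(T)
    return cv2.projectPoints(np.float64(P).reshape(-1,1,3),cv2.Rodrigues(W[:3,:3])[0],W[:3,3],K,D)[0].reshape(-1,2)
prof={"electrode":[(21,0,36),(15,36,42),(12,42,80),(7,80,92)],"buffer":[(22,0,46),(20,50,66)],"sample":[(18,0,52),(16.5,52,70)],
"spare":[(18,0,52),(16.5,52,70)],"cell":[(21,0,52),(22,52,68)],"standard":[(21,0,40),(21.5,40,60)],"beaker":[(30,0,70)]}
def sil(d,name,x,y,z0=0):
    m=np.zeros((480,640),np.uint8); a=np.linspace(0,6.283,48)
    for r,a0,a1 in prof[name]:
        P=np.concatenate([np.c_[x+r/1e3*np.cos(a),y+r/1e3*np.sin(a),np.full(48,z0+z/1e3)] for z in(a0,a1)])
        cv2.fillConvexPoly(m,np.int32(np.round(cv2.convexHull(np.float32(proj(d,P)))*8)),1,shift=3)
    return m>0
def fit(d,name,o,z0=0):
    from scipy.optimize import minimize
    M=o["pixels"]; 
    f=lambda p:-(lambda S:(S&M).sum()/(S|M).sum())(sil(d,name,*p,z0))
    x0=onz(d,o["pixel"],z0+.04)[0,:2]
    r=minimize(f,x0,method="Nelder-Mead",options=dict(initial_simplex=[x0,x0+[.01,0],x0+[0,.01]],xatol=1e-4,fatol=1e-4)); return r.x,-r.fun
E
python3 - <<'E'
from h import *
from cell import *
D={n:snapshot(n) for n in("top","side")}
for n in prof:
    for c in D:
        for o in outline_of(c,n)[:3]:
            if o["p"]<.3: continue
            x,iou=fit(D[c],n,o); print(n,c,round(o["p"],2),np.round(o["pixel"]),o["pixels"].sum(),np.round(x*1e3,1),round(iou,2))
for n in("tray_blue","tray_yellow"):
    for c in D:
        for o in outline_of(c,n)[:1]:
            print(n,c,o["p"],np.round(o["pixel"]))
            cnt=max(cv2.findContours(o["pixels"].astype(np.uint8),0,1)[0],key=cv2.contourArea).reshape(-1,2)
            r=cv2.minAreaRect(np.float32(onz(D[c],cnt,.022)[:,:2]*1e3)); print("  rect@22mm",r)
E
```

```text
electrode top 0.74 [237. 236.] 461 [611.1 137.5] 0.86
electrode side 0.68 [312. 195.] 985 [612.5 137.4] 0.92
electrode side 0.41 [225. 203.] 880 [459.6 134.2] 0.67
buffer top 0.56 [379. 315.] 498 [ 478.1 -124.7] 0.81
buffer side 0.79 [233. 303.] 1657 [ 479.3 -123.5] 0.9
sample top 0.7 [240. 324.] 431 [459.8 117.4] 0.98
sample side 0.95 [221. 201.] 864 [459.3 121.9] 0.84
sample side 0.45 [268. 168.] 2772 [547.6 218. ] 0.19
spare top 0.74 [303. 324.] 315 [462.    1.8] 0.85
spare top 0.62 [237. 238.] 439 [607.7 134.6] 0.9
spare side 0.84 [222. 246.] 1102 [464.6   1.4] 0.9
cell top 0.97 [360. 185.] 633 [713.9 -97.3] 0.9
cell top 0.58 [225. 148.] 724 [773.5 150. ] 0.94
cell top 0.56 [314. 239.] 532 [607.5  -9.4] 0.85
cell side 0.91 [405. 276.] 1611 [718.1 -97. ] 0.93
cell side 0.68 [411. 182.] 928 [779.  160.5] 0.82
cell side 0.59 [320. 242.] 1406 [609.9  -9.8] 0.94
standard top 0.82 [383. 237.] 591 [ 621.8 -143. ] 0.94
standard side 0.7 [341. 303.] 1550 [ 623.5 -144.1] 0.9
standard side 0.45 [414. 222.] 1727 [758.1  32.6] 0.73
beaker top 0.85 [301. 161.] 1005 [752.2  15. ] 0.82
beaker top 0.55 [378. 314.] 552 [ 480.1 -116.5] 0.48
beaker side 0.59 [411. 224.] 1735 [756.4  28. ] 0.8
tray_blue top 0.82 [448. 301.]
  rect@22mm ((509.0691833496094, -266.46331787109375), (81.964111328125, 211.35174560546875), 75.56713104248047)
tray_blue side 0.63 [262. 398.]
  rect@22mm ((509.711669921875, -279.60308837890625), (87.71900939941406, 209.35304260253906), 75.87873840332031)
tray_yellow top 0.91 [160. 270.]
  rect@22mm ((548.4649047851562, 265.54742431640625), (79.40888977050781, 210.35983276367188), 84.18991088867188)
tray_yellow side 0.92 [272. 164.]
  rect@22mm ((550.1151123046875, 247.8496856689453), (107.1705093383789, 206.02162170410156), 84.27023315429688)
```

```bash
python3 - <<'E'
import cv2
a=cv2.imread("pics/top0.png")[120:360,120:500]
cv2.imwrite("pics/crop1.png",cv2.resize(a,(760,480),interpolation=2))
E
```

```text
(no output)
```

View pics/crop1.png

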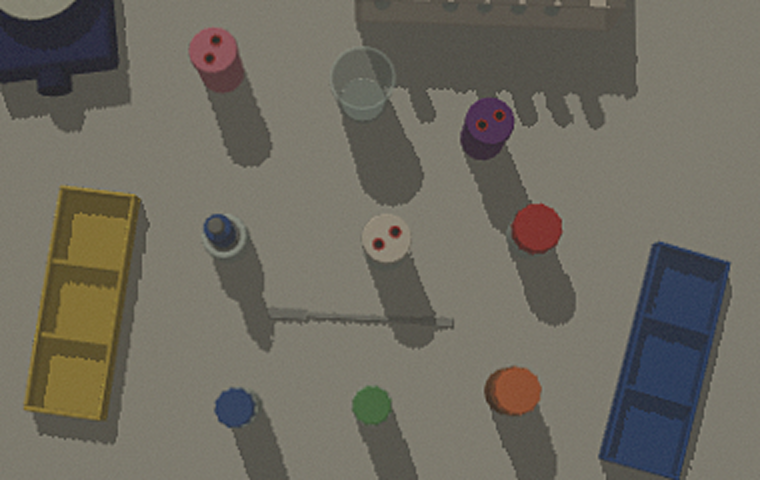

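The crop confirms it: the white-lidded cell with two red ports is at crop (386,238), which is full-picture (313,239). The pink and purple lids are other things. Next I refine the tray poses.

```bash
python3 - <<'E'
from h import *
from scipy.optimize import minimize
D={n:snapshot(n) for n in("top","side")}
def S(d,p):
    c,s=np.cos(p[2]),np.sin(p[2]); m=np.zeros((480,640),np.uint8)
    P=[(p[0]+c*a-s*b,p[1]+s*a+c*b,z) for a in(-.104,.104) for b in(-.036,.036) for z in(0,.022)]
    cv2.fillConvexPoly(m,np.int32(np.round(cv2.convexHull(np.float32(proj(d,P)))*8)),1,shift=3); return m>0
for n,x0 in(("tray_blue",[.509,-.27,-.25]),("tray_yellow",[.548,.26,-.1])):
    M={c:outline_of(c,n)[0]["pixels"] for c in D}
    for cs in(["top"],["side"],["top","side"]):
        f=lambda p:-sum((S(D[c],p)&M[c]).sum()/(S(D[c],p)|M[c]).sum() for c in cs)/len(cs)
        x0=np.array(x0); r=minimize(f,x0,method="Nelder-Mead",options=dict(initial_simplex=[x0,x0+[.01,0,0],x0+[0,.01,0],x0+[0,0,.05]],xatol=1e-4,fatol=1e-5))
        p=r.x; print(n,cs,np.round(p,4),r.fun)
    for u in(-.068,0,.068): print("  comp",np.round([p[0]+u*np.cos(p[2]),p[1]+u*np.sin(p[2])],4))
E
```

```text
tray_blue ['top'] [ 0.509  -0.2702 -0.2559] -0.9523413111342351
tray_blue ['side'] [ 0.5105 -0.2712 -0.2539] -0.9654360440669414
tray_blue ['top', 'side'] [ 0.5108 -0.2708 -0.2545] -0.9548853473315135
  comp [ 0.445  -0.2537]
  comp [ 0.5108 -0.2708]
  comp [ 0.5766 -0.2879]
tray_yellow ['top'] [ 0.5488  0.2683 -0.0971] -0.9670640533441099
tray_yellow ['side'] [ 0.5517  0.269  -0.1183] -0.8683338354926182
tray_yellow ['top', 'side'] [ 0.5505  0.2678 -0.0954] -0.9142533325613913
  comp [0.4828 0.2742]
  comp [0.5505 0.2678]
  comp [0.6182 0.2613]
```

>>> {"op": "servo_tool", "data": {
  "increments": [
    [0,0,0,-0.186,-1],
    [0,0,0,-0.186,-1],
    [0,0,0,-0.186,-1],
    [0,0,0,-0.186,-1],
    [0,0,0,-0.186,-1],
    [0,0,0,-0.186,-1],
    [0,0,0,-0.186,-1],
    [0,0,0,-0.186,-1]
  ],
  "grip_force": 40
}}

```text
time: 2.4
eef_pos: [0.2291, -0.5546, 0.2423]
tcp_rot: [1.832, 2.552, -0.0]
force: [0.0, 0.0, -0.6]
grip_width: 0.0851
```

>>> {"op": "servo_tool", "data": {
  "increments": [
    [0,0,0,-0.178,-1],
    [0,0,0,-0.178,-1],
    [0,0,0,-0.178,-1],
    [0,0,0,-0.178,-1],
    [0,0,0,-0.178,-1],
    [0,0,0,-0.178,-1],
    [0,0,0,-0.178,-1]
  ]
}}

```text
time: 3.28
eef_pos: [0.2291, -0.5546, 0.2424]
tcp_rot: [-0.068, 3.141, -0.0]
force: [-0.7, -0.6, 0.3]
grip_width: 0.0853
```

>>> {"op": "servo_tool", "data": {
  "increments": [
    [-30,52,0,0.043,-1],
    [-30,52,0,0,-1],
    [-30,52,0,0,-1],
    [-30,52,0,0,-1],
    [-30,52,0,0,-1],
    [-30,52,0,0,-1],
    [-30,52,0,0,-1],
    [-30,52,0,0,-1]
  ]
}}

```text
time: 4.28
eef_pos: [0.4708, -0.1277, 0.2418]
tcp_rot: [0.007, 3.139, -0.002]
force: [1.4, -0.6, 0.8]
grip_width: 0.085
```

>>> {"op": "servo_tool", "data": {
  "increments": [
    [-8,4,10,0,-1],
    [0,0,45,0,-1],
    [0,0,50,0,-1],
    [0,0,45,0,-1],
    [0,0,27,0,-1],
    [0,0,15,0,-1],
    [0,0,0,0,-1]
  ]
}}

```text
time: 5.15
eef_pos: [0.4808, -0.1235, 0.0441]
tcp_rot: [0.0, 3.137, -0.005]
force: [-0.4, -0.3, -0.5]
grip_width: 0.0852
```

>>> {"op": "servo_tool", "data": {
  "increments": [
    [0,0,0,0,1],
    [0,0,0,0,1],
    [0,0,0,0,1],
    [0,0,0,0,1],
    [0,0,0,0,1],
    [0,0,0,0,1]
  ],
  "grip_force": 40
}}

```text
time: 5.9
eef_pos: [0.483, -0.125, 0.048]
tcp_rot: [0.0, 3.132, -0.009]
force: [0.4, 0.2, -1.9]
grip_width: 0.0418
```

>>> {"op": "servo_tool", "data": {
  "increments": [
    [0,0,-10,0,1],
    [0,0,-25,0,1],
    [0,0,-30,0,1],
    [10,-32,0,0,1],
    [13,-45,0,0,1],
    [10,-36,0,0,1],
    [5,-16,0,0,1],
    [0,0,0,0,1]
  ]
}}

```text
time: 6.9
eef_pos: [0.4441, -0.2568, 0.1203]
tcp_rot: [-0.003, 3.13, -0.012]
force: [-0.7, 0.3, -1.8]
grip_width: 0.0419
```

```bash
python3 - <<'E'
from h import *
for c in("side",):
    d=snapshot(c); cv2.imwrite("pics/s1.png",cv2.resize(d["img"][220:480,80:480,::-1],(800,520)))
print(telemetry.observe()["eef_pos"])
E
```

```text
[ 0.44427922 -0.25623305  0.12025926]
```

View pics/s1.png

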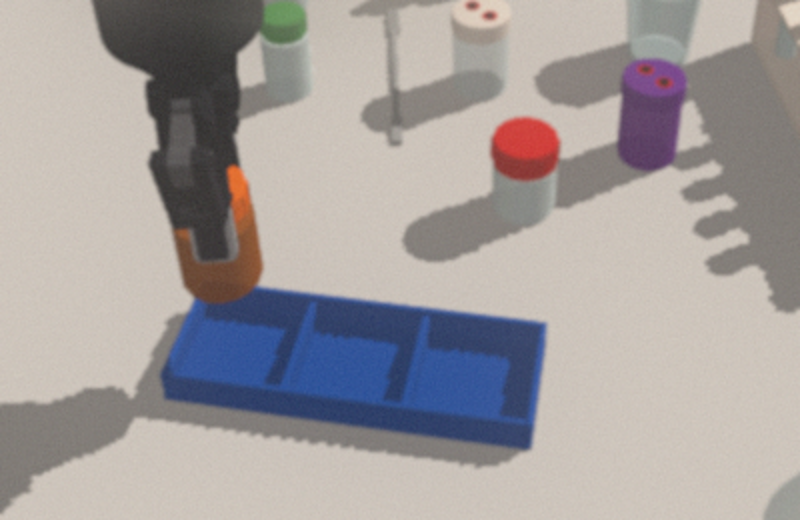

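>>> {"op": "servo_tool", "data": {
  "increments": [
    [-1,2,10,0,1],
    [0,0,20,0,1],
    [0,0,18,0,1],
    [0,0,8,0,1],
    [0,0,4,0,1],
    [0,0,0,0,1]
  ]
}}

```text
time: 7.7
eef_pos: [0.4472, -0.2498, 0.0564]
tcp_rot: [-0.012, 3.13, -0.009]
force: [-0.3, 0.2, -1.2]
grip_width: 0.0413
```

>>> {"op": "servo_tool", "data": {
  "increments": [
    [2,-4,2,0,1],
    [0,0,2,0,1],
    [0,0,0,0,1]
  ]
}}

```text
time: 8.07
eef_pos: [0.4457, -0.255, 0.0534]
tcp_rot: [-0.011, 3.129, -0.011]
force: [0.2, 0.4, -1.9]
grip_width: 0.0421
```

>>> {"op": "servo_tool", "data": {
  "increments": [
    [0,0,2,0,1],
    [0,0,1.5,0,1],
    [0,0,0,0,1]
  ]
}}

```text
time: 8.45
eef_pos: [0.4463, -0.2554, 0.0515]
tcp_rot: [-0.012, 3.128, -0.013]
force: [0.0, 0.6, -1.3]
grip_width: 0.0417
```

>>> {"op": "servo_tool", "data": {
  "increments": [
    [0,0,1.5,0,1],
    [0,0,0.5,0,1],
    [0,0,0,0,-0.4],
    [0,0,0,0,-0.4],
    [0,0,0,0,-0.4],
    [0,0,-10,0,-0.5],
    [0,0,-30,0,-0.7],
    [0,0,-40,0,-1]
  ]
}}

```text
time: 9.45
eef_pos: [0.444, -0.2534, 0.1309]
tcp_rot: [-0.012, 3.131, -0.008]
force: [1.0, -0.9, 0.2]
grip_width: 0.0853
```

>>> {"op": "servo_tool", "data": {
  "increments": [
    [-30,19,0,0,-1],
    [-55,34,0,0,-1],
    [-55,34,0,0,-1],
    [-30,18,0,0,-1],
    [-8,5,0,0,-1],
    [0,0,0,0,-1]
  ]
}}

```text
time: 10.2
eef_pos: [0.6247, -0.1444, 0.1412]
tcp_rot: [-0.008, 3.122, -0.019]
force: [0.6, 0.2, -0.1]
grip_width: 0.0852
```

```bash
python3 - <<'E'
from h import *
for c in("side","top"):
    d=snapshot(c)
    if c=="side": cv2.imwrite("pics/s2.png",cv2.resize(d["img"][220:480,80:480,::-1],(800,520)))
    for o in outline_of(c,"buffer")[:1]: print(c,o["p"],fit(d,"buffer",o,.004))
E
```

```text
side 0.88 (array([ 0.44431491, -0.25632333]), np.float64(0.9253790901835595))
top 0.3 (array([0.75543764, 0.01786524]), np.float64(0.6926877470355731))
```

View pics/s2.png

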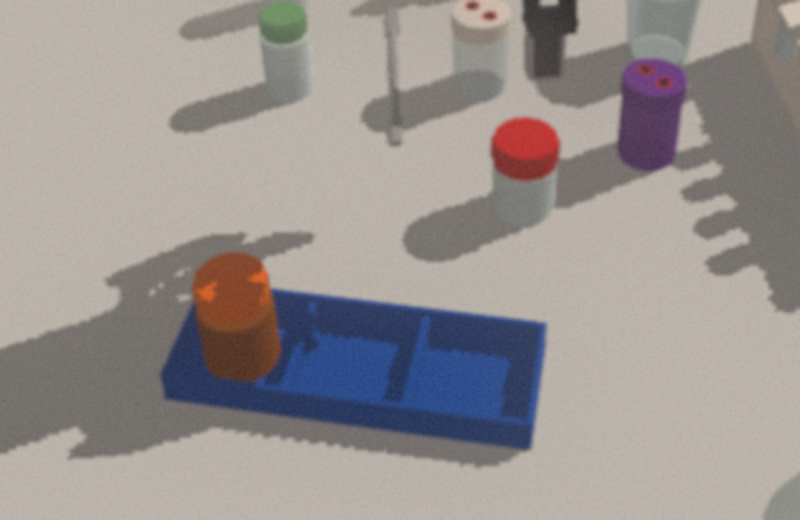

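>>> {"op": "servo_tool", "data": {
  "increments": [
    [2,1,20,0,-1],
    [0,0,35,0,-1],
    [0,0,25,0,-1],
    [0,0,12,0,-1],
    [0,0,5,0,-1],
    [0,0,0,0,1],
    [0,0,0,0,1],
    [0,0,0,0,1]
  ]
}}

```text
time: 11.4
eef_pos: [0.6215, -0.1478, 0.0397]
tcp_rot: [0.001, 3.121, -0.02]
force: [-0.0, -0.0, -0.5]
grip_width: 0.0418
```

>>> {"op": "servo_tool", "data": {
  "increments": [
    [0,0,0,0,1],
    [0,0,-10,0,1],
    [0,0,-30,0,1],
    [0,0,-40,0,1],
    [0,0,-40,0,1],
    [0,0,-20,0,1],
    [0,0,0,0,1]
  ]
}}

```text
time: 12.28
eef_pos: [0.6187, -0.1459, 0.1879]
tcp_rot: [0.001, 3.119, -0.022]
force: [-0.2, 0.3, -1.7]
grip_width: 0.0417
```

>>> {"op": "servo_tool", "data": {
  "increments": [
    [0,25,0,0,1],
    [0,50,0,0,1],
    [0,60,0,0,1],
    [0,60,0,0,1],
    [0,60,0,0,1],
    [0,60,0,0,1],
    [0,50,0,0,1],
    [0,30,0,0,1]
  ]
}}

```text
time: 13.28
eef_pos: [0.612, 0.2658, 0.1722]
tcp_rot: [0.003, 3.131, -0.02]
force: [0.2, -0.2, -0.8]
grip_width: 0.0417
```

>>> {"op": "servo_tool", "data": {
  "increments": [
    [-6,-5,0,0,1],
    [0,0,25,0,1],
    [0,0,35,0,1],
    [0,0,25,0,1],
    [0,0,12,0,1],
    [0,0,5,0,1],
    [0,0,0,0,1]
  ]
}}

```text
time: 14.15
eef_pos: [0.6145, 0.2617, 0.0628]
tcp_rot: [-0.003, 3.137, -0.022]
force: [-0.2, -0.3, -0.3]
grip_width: 0.0418
```

>>> {"op": "servo_tool", "data": {
  "increments": [
    [-4,0,6,0,1],
    [0,0,5,0,1],
    [0,0,3,0,1],
    [0,0,2,0,1],
    [0,0,0,0,1]
  ]
}}

```text
time: 14.78
eef_pos: [0.6204, 0.2617, 0.0481]
tcp_rot: [-0.003, 3.134, -0.021]
force: [-0.7, 0.1, -0.1]
grip_width: 0.0418
```

>>> {"op": "servo_tool", "data": {
  "increments": [
    [2,0,2,0,1],
    [0,0,1.5,0,1],
    [0,0,0.5,0,1],
    [0,0,0,0,1]
  ]
}}

```text
time: 15.28
eef_pos: [0.6184, 0.2617, 0.0441]
tcp_rot: [-0.003, 3.133, -0.021]
force: [0.4, -0.4, -1.4]
grip_width: 0.0419
```

>>> {"op": "servo_tool", "data": {
  "increments": [
    [0,0,1,0,1],
    [0,0,0.5,0,1],
    [0,0,0,0,-0.4],
    [0,0,0,0,-0.4],
    [0,0,0,0,-0.4],
    [0,0,-10,0,-0.5],
    [0,0,-40,0,-0.7],
    [0,0,-50,0,-1]
  ]
}}

```text
time: 16.27
eef_pos: [0.6151, 0.2625, 0.1417]
tcp_rot: [-0.003, 3.14, -0.024]
force: [0.1, 0.7, -0.3]
grip_width: 0.0855
```

>>> {"op": "servo_tool", "data": {
  "increments": [
    [1,-25,0,0,-1],
    [1,-45,0,0,-1],
    [0,-37,0,0,-1],
    [0,-15,0,0,-1],
    [0,-4,0,0,-1],
    [0,0,0,0,-1]
  ]
}}

```text
time: 17.02
eef_pos: [0.6156, 0.1335, 0.15]
tcp_rot: [-0.005, 3.131, -0.02]
force: [1.0, 0.9, 0.7]
grip_width: 0.0857
```

>>> {"op": "servo_tool", "data": {
  "increments": [
    [4,4,15,0,-1],
    [0,0,30,0,-1],
    [0,0,25,0,-1],
    [0,0,12,0,-1],
    [0,0,5,0,-1],
    [0,0,0,0,-1]
  ]
}}

```text
time: 17.77
eef_pos: [0.61, 0.1421, 0.0567]
tcp_rot: [-0.014, 3.134, -0.019]
force: [-0.7, 0.3, -0.1]
grip_width: 0.0854
```

>>> {"op": "servo_tool", "data": {
  "increments": [
    [-2,-5,2,0,-1],
    [0,0,0,0,-1],
    [0,0,0,0,1],
    [0,0,0,0,1],
    [0,0,0,0,1],
    [0,0,0,0,1],
    [0,0,0,0,1],
    [0,0,0,0,1]
  ]
}}

```text
time: 18.77
eef_pos: [0.6142, 0.1367, 0.0576]
tcp_rot: [-0.014, 3.129, -0.019]
force: [0.1, -0.6, 0.8]
grip_width: 0.0229
```

>>> {"op": "servo_tool", "data": {
  "increments": [
    [0,0,-10,0,1],
    [0,0,-30,0,1],
    [0,0,-40,0,1],
    [0,0,-40,0,1],
    [0,0,-10,0,1],
    [0,0,0,0,1]
  ]
}}

```text
time: 19.52
eef_pos: [0.6114, 0.1382, 0.192]
tcp_rot: [-0.014, 3.131, -0.019]
force: [-0.0, -0.4, 0.4]
grip_width: 0.0229
```

```bash
python3 - <<'E'
from h import *
d=snapshot("side"); cv2.imwrite("pics/s3.png",cv2.resize(d["img"][60:320,160:560,::-1],(800,520)))
E
```

```text
(no output)
```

View pics/s3.png

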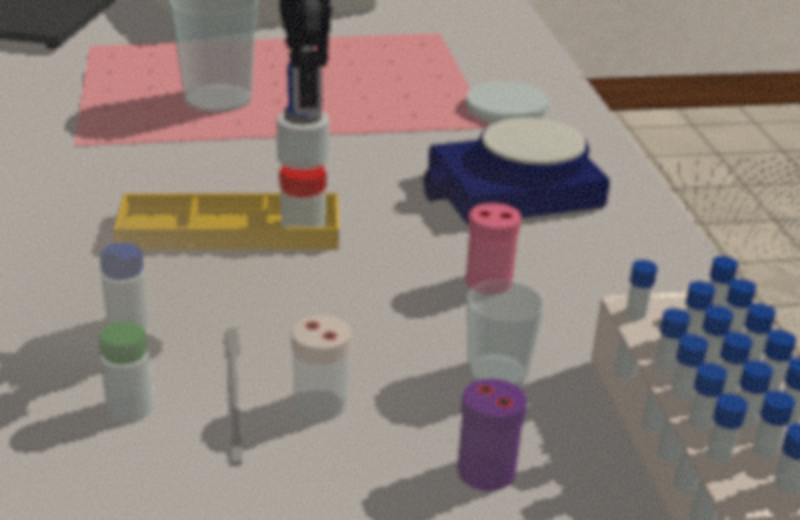

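The electrode hangs upright in the gripper at crop (303,110), and the red jar stands in the right-hand compartment of the yellow tray (303,190). Now to the blue tray.

>>> {"op": "servo_tool", "data": {
  "increments": [
    [3,-25,0,0,1],
    [5,-50,0,0,1],
    [5,-60,0,0,1],
    [5,-60,0,0,1],
    [5,-60,0,0,1],
    [5,-60,0,0,1],
    [3,-55,0,0,1],
    [2,-35,0,0,1]
  ]
}}

```text
time: 20.58
eef_pos: [0.5755, -0.2745, 0.1792]
tcp_rot: [0.022, -3.133, 0.007]
force: [-0.0, -0.6, -0.3]
grip_width: 0.0225
```

>>> {"op": "servo_tool", "data": {
  "increments": [
    [-1,-13,0,0,1],
    [0,0,25,0,1],
    [0,0,35,0,1],
    [0,0,22,0,1],
    [0,0,12,0,1],
    [0,0,4,0,1],
    [0,0,0,0,1]
  ]
}}

```text
time: 21.45
eef_pos: [0.5732, -0.2856, 0.0713]
tcp_rot: [0.021, -3.126, -0.004]
force: [0.4, -0.7, -1.1]
grip_width: 0.0231
```

>>> {"op": "servo_tool", "data": {
  "increments": [
    [-3,-2,3,0,1],
    [0,0,2,0,1],
    [0,0,2,0,1],
    [0,0,0,0,1]
  ]
}}

```text
time: 21.95
eef_pos: [0.5776, -0.2885, 0.0662]
tcp_rot: [0.021, -3.128, -0.0]
force: [-0.4, -0.3, -1.6]
grip_width: 0.0227
```

>>> {"op": "servo_tool", "data": {
  "increments": [
    [0,0,2,0,1],
    [0,0,2,0,1],
    [0,0,1,0,1],
    [0,0,0,0,1]
  ]
}}

```text
time: 22.45
eef_pos: [0.5778, -0.2887, 0.062]
tcp_rot: [0.021, -3.129, 0.001]
force: [-0.3, -0.4, -0.5]
grip_width: 0.0228
```

>>> {"op": "servo_tool", "data": {
  "increments": [
    [0,0,1,0,1],
    [0,0,0,0,-0.3],
    [0,0,0,0,-0.3],
    [0,0,0,0,-0.3],
    [0,0,-10,0,-0.4],
    [0,0,-40,0,-0.7],
    [0,0,-50,0,-1],
    [0,0,0,0,-1]
  ]
}}

```text
time: 23.45
eef_pos: [0.5789, -0.2886, 0.1659]
tcp_rot: [0.021, -3.13, 0.001]
force: [0.9, -0.3, -0.4]
grip_width: 0.0853
```

>>> {"op": "servo_tool", "data": {
  "increments": [
    [-3,25,0,0,-1],
    [-6,55,0,0,-1],
    [-6,60,0,0,-1],
    [-6,60,0,0,-1],
    [-5,45,0,0,-1],
    [-3,25,0,0,-1],
    [0,5,0,0,-1],
    [0,0,0,0,-1]
  ]
}}

```text
time: 24.45
eef_pos: [0.6007, 0.0029, 0.1611]
tcp_rot: [0.025, -3.124, -0.004]
force: [1.2, -0.1, -0.2]
grip_width: 0.0851
```

```bash
python3 - <<'E'
from h import *
d=snapshot("side"); cv2.imwrite("pics/s4.png",cv2.resize(d["img"][160:460,100:500,::-1],(800,600)))
for n in("electrode","buffer"):
    for o in outline_of("side",n)[:1]: print(n,o["p"],fit(d,n,o,.004))
E
```

```text
electrode 0.56 (array([ 0.57573471, -0.28851219]), np.float64(0.9257965953731995))
buffer 0.61 (array([ 0.44367343, -0.25425851]), np.float64(0.9234161988773055))
```

View pics/s4.png

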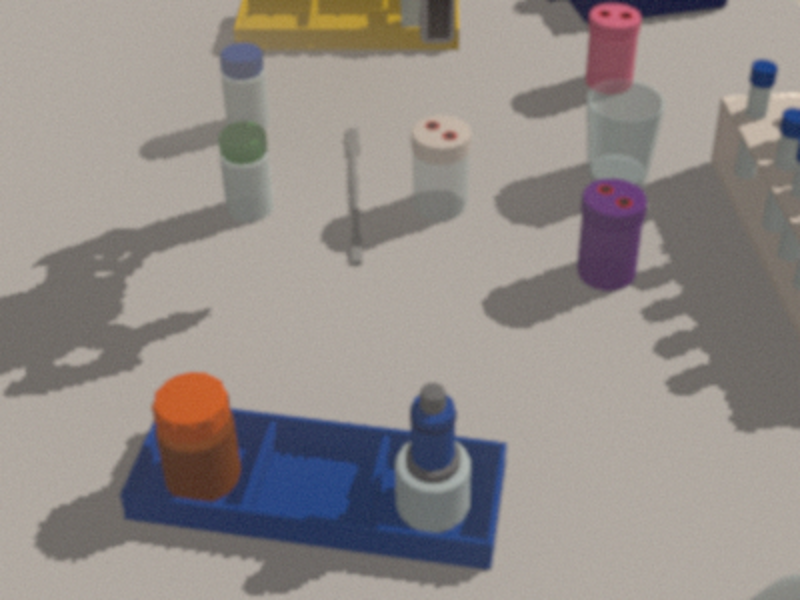

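Buffer and electrode stand upright in the blue tray's outer compartments, at crop (195,435) and (433,460). Next is the cell.

>>> {"op": "servo_tool", "data": {
  "increments": [
    [-8,-12,0,0,-1],
    [0,0,30,0,-1],
    [0,0,35,0,-1],
    [0,0,25,0,-1],
    [0,0,10,0,-1],
    [0,0,4,0,-1],
    [0,0,0,0,-1]
  ]
}}

```text
time: 25.48
eef_pos: [0.6118, -0.0199, 0.0562]
tcp_rot: [0.009, -3.129, -0.0]
force: [-1.0, 0.8, -0.2]
grip_width: 0.0853
```

>>> {"op": "servo_tool", "data": {
  "increments": [
    [2,7,2,0,-1],
    [0,3,3,0,-1],
    [0,0,0,0,-1]
  ]
}}

```text
time: 25.85
eef_pos: [0.6109, -0.0092, 0.0531]
tcp_rot: [0.009, -3.132, 0.001]
force: [-0.3, -0.6, 0.1]
grip_width: 0.0856
```

>>> {"op": "servo_tool", "data": {
  "increments": [
    [0,0,5,0,-1],
    [0,0,1,0,-1],
    [0,0,0,0,1],
    [0,0,0,0,1],
    [0,0,0,0,1],
    [0,0,0,0,1],
    [0,0,0,0,1],
    [0,0,0,0,1]
  ]
}}

```text
time: 26.85
eef_pos: [0.6111, -0.0093, 0.0471]
tcp_rot: [0.009, -3.133, 0.001]
force: [-0.7, 0.4, 0.4]
grip_width: 0.0425
```

>>> {"op": "servo_tool", "data": {
  "increments": [
    [0,0,-10,0,1],
    [0,0,-35,0,1],
    [0,0,-45,0,1],
    [8,25,-10,0,1],
    [13,55,0,0,1],
    [13,60,0,0,1],
    [13,60,0,0,1],
    [8,45,0,0,1]
  ]
}}

```text
time: 27.85
eef_pos: [0.5557, 0.2391, 0.1559]
tcp_rot: [-0.001, -3.137, 0.001]
force: [0.6, -0.2, -0.9]
grip_width: 0.0429
```

>>> {"op": "servo_tool", "data": {
  "increments": [
    [5,20,0,0,1],
    [0,7,0,0,1],
    [0,0,20,0,1],
    [0,0,33,0,1],
    [0,0,22,0,1],
    [0,0,10,0,1],
    [0,0,3,0,1],
    [0,0,0,0,1]
  ]
}}

```text
time: 28.85
eef_pos: [0.5501, 0.2648, 0.0631]
tcp_rot: [-0.002, -3.137, 0.003]
force: [0.5, -0.7, -0.9]
grip_width: 0.0427
```

>>> {"op": "servo_tool", "data": {
  "increments": [
    [0,3,4,0,1],
    [0,0,3,0,1],
    [0,0,2,0,1],
    [0,0,1,0,1],
    [0,0,0,0,1]
  ]
}}

```text
time: 29.48
eef_pos: [0.5514, 0.2683, 0.0545]
tcp_rot: [-0.002, -3.14, 0.001]
force: [-0.5, 0.0, -0.6]
grip_width: 0.0429
```

>>> {"op": "servo_tool", "data": {
  "increments": [
    [0,0,2,0,1],
    [0,0,1,0,1],
    [0,0,0.5,0,1],
    [0,0,0,0,1]
  ]
}}

```text
time: 29.98
eef_pos: [0.5518, 0.2684, 0.0512]
tcp_rot: [-0.002, -3.141, 0.001]
force: [-0.3, -0.1, 0.1]
grip_width: 0.0428
```

>>> {"op": "servo_tool", "data": {
  "increments": [
    [0,0,0.5,0,1],
    [0,0,0,0,-0.4],
    [0,0,0,0,-0.4],
    [0,0,0,0,-0.4],
    [0,0,-10,0,-0.5],
    [0,0,-40,0,-0.7],
    [0,0,-50,0,-1],
    [0,0,0,0,-1]
  ]
}}

```text
time: 30.98
eef_pos: [0.5518, 0.2685, 0.1557]
tcp_rot: [-0.002, -3.141, 0.001]
force: [-0.3, -0.1, -0.2]
grip_width: 0.0857
```

>>> {"op": "servo_tool", "data": {
  "increments": [
    [15,-25,0,0,-1],
    [30,-48,0,0,-1],
    [27,-44,0,0,-1],
    [14,-23,0,0,-1],
    [4,-7,0,0,-1],
    [0,0,0,0,-1]
  ]
}}

```text
time: 31.72
eef_pos: [0.4597, 0.1184, 0.156]
tcp_rot: [0.001, 3.139, -0.0]
force: [-0.1, -0.5, -0.6]
grip_width: 0.0849
```

```bash
python3 - <<'E'
from h import *
d=snapshot("side"); cv2.imwrite("pics/s5.png",cv2.resize(d["img"][100:360,140:540,::-1],(800,520)))
for n,z in(("standard",.004),("cell",.004),("spare",0)):
    for o in outline_of("side",n)[:3]: print(n,o["p"],fit(d,n,o,z))
E
```

```text
standard 0.7 (array([0.6217695 , 0.26691048]), np.float64(0.815068493150685))
cell 0.63 (array([0.77468489, 0.14772314]), np.float64(0.8182608695652174))
spare 0.85 (array([0.46384832, 0.00092646]), np.float64(0.9488220958570268))
```

View pics/s5.png

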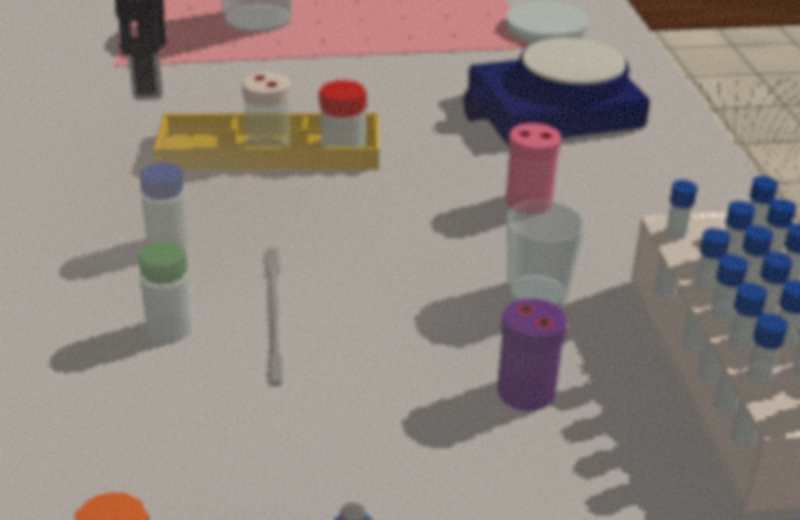

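The cell at crop (266,108) and red jar (343,112) stand in the yellow tray, and the vial waits at (163,205). Descending on the vial.

>>> {"op": "servo_tool", "data": {
  "increments": [
    [0,0,25,0,-1],
    [0,0,35,0,-1],
    [0,0,30,0,-1],
    [0,0,12,0,-1],
    [0,0,5,0,-1],
    [0,0,0,0,-1]
  ]
}}

```text
time: 32.67
eef_pos: [0.4622, 0.1219, 0.0473]
tcp_rot: [-0.009, 3.138, 0.0]
force: [0.1, 0.8, -0.3]
grip_width: 0.0855
```

>>> {"op": "servo_tool", "data": {
  "increments": [
    [2,-3,4,0,-1],
    [0,0,2,0,-1],
    [0,0,0,0,1],
    [0,0,0,0,1],
    [0,0,0,0,1],
    [0,0,0,0,1],
    [0,0,0,0,1],
    [0,0,0,0,1]
  ]
}}

```text
time: 33.67
eef_pos: [0.4621, 0.1186, 0.0437]
tcp_rot: [-0.009, 3.134, -0.0]
force: [-0.4, 0.2, 1.1]
grip_width: 0.0341
```

>>> {"op": "servo_tool", "data": {
  "increments": [
    [0,0,-10,0,1],
    [0,0,-35,0,1],
    [0,0,-45,0,1],
    [0,0,-30,0,1],
    [0,0,-5,0,1],
    [0,0,0,0,1]
  ]
}}

```text
time: 34.42
eef_pos: [0.4602, 0.1186, 0.1733]
tcp_rot: [-0.009, 3.135, -0.0]
force: [-0.4, -0.4, -1.8]
grip_width: 0.0348
```

>>> {"op": "servo_tool", "data": {
  "increments": [
    [-4,-25,0,0,1],
    [-7,-50,0,0,1],
    [-8,-60,0,0,1],
    [-8,-60,0,0,1],
    [-8,-60,0,0,1],
    [-8,-60,0,0,1],
    [-5,-45,0,0,1],
    [-2,-25,0,0,1]
  ]
}}

```text
time: 35.42
eef_pos: [0.5092, -0.2741, 0.1592]
tcp_rot: [0.016, -3.135, -0.012]
force: [-0.9, 0.6, -1.4]
grip_width: 0.0346
```

>>> {"op": "servo_tool", "data": {
  "increments": [
    [-1,3,0,0,1],
    [0,0,25,0,1],
    [0,0,35,0,1],
    [0,0,22,0,1],
    [0,0,10,0,1],
    [0,0,4,0,1],
    [0,0,0,0,1]
  ]
}}

```text
time: 36.3
eef_pos: [0.5066, -0.2648, 0.0544]
tcp_rot: [0.016, -3.128, -0.023]
force: [-0.6, 0.5, -1.4]
grip_width: 0.0345
```

>>> {"op": "servo_tool", "data": {
  "increments": [
    [-4,-6,1,0,1],
    [0,0,2,0,1],
    [0,0,1,0,1],
    [0,0,0,0,1]
  ]
}}

```text
time: 36.8
eef_pos: [0.5121, -0.2723, 0.0522]
tcp_rot: [0.016, -3.131, -0.02]
force: [0.2, 0.4, -0.8]
grip_width: 0.0346
```

>>> {"op": "servo_tool", "data": {
  "increments": [
    [0,0,2,0,1],
    [0,0,2,0,1],
    [0,0,1,0,1],
    [0,0,0,0,1]
  ]
}}

```text
time: 37.3
eef_pos: [0.5122, -0.2723, 0.0477]
tcp_rot: [0.016, -3.131, -0.019]
force: [-1.0, -0.7, -0.2]
grip_width: 0.0349
```

>>> {"op": "servo_tool", "data": {
  "increments": [
    [0,0,0.5,0,1],
    [0,0,0,0,-0.3],
    [0,0,0,0,-0.3],
    [0,0,0,0,-0.3],
    [0,0,-10,0,-0.4],
    [0,0,-40,0,-0.6],
    [0,0,-60,0,-1],
    [0,0,-50,0,-1]
  ]
}}

```text
time: 38.3
eef_pos: [0.5118, -0.2725, 0.2087]
tcp_rot: [0.016, -3.126, -0.027]
force: [0.5, -1.0, 0.1]
grip_width: 0.0853
```

>>> {"op": "servo_tool", "data": {
  "increments": [
    [25,0,-10,0,-1],
    [40,30,0,0,-1],
    [40,40,0,0,-1],
    [10,20,0,0,-1],
    [0,0,0,0,-1]
  ]
}}

```text
time: 38.92
eef_pos: [0.3951, -0.184, 0.2308]
tcp_rot: [0.016, -3.136, -0.011]
force: [0.3, -0.8, 0.1]
grip_width: 0.0855
```

```bash
python3 - <<'E'
from h import *
t={"b":([.5108,-.2708],-.2545),"y":([.5505,.2678],-.0954)}
for c in("side","top"):
    d=snapshot(c); cv2.imwrite(f"pics/{c}6.png",d["img"][:,:,::-1])
    for n in prof:
        z=0 if n in("spare","beaker") else .004
        for o in outline_of(c,n)[:3]:
            if o["p"]<.3: continue
            x,i=fit(d,n,o,z); r={k:np.round(np.array([[np.cos(a),np.sin(a)],[-np.sin(a),np.cos(a)]])@(x-p)*1e3) for k,(p,a) in t.items()}
            print(c,n,round(o["p"],2),np.round(x*1e3),round(i,2),r["b" if x[1]<0 else "y"])
print(telemetry.observe()["eef_pos"],telemetry.observe()["time"])
E
```

```text
side electrode 0.95 [ 575. -289.] 0.94 [66. -2.]
side buffer 0.64 [ 444. -256.] 0.94 [-69.  -2.]
side sample 0.8 [ 509. -274.] 0.94 [-1. -3.]
side spare 0.59 [465.   1.] 0.91 [ -60. -273.]
side cell 0.94 [ 717. -101.] 0.91 [157. 216.]
side cell 0.81 [776. 150.] 0.84 [236. -96.]
side cell 0.76 [551. 282.] 0.85 [-1. 15.]
side standard 0.64 [621. 262.] 0.83 [71.  1.]
side beaker 0.78 [756.  27.] 0.81 [ 227. -220.]
top electrode 0.7 [ 574. -287.] 0.85 [65.  0.]
top buffer 0.96 [ 443. -253.] 0.9 [-70.  -0.]
top sample 0.64 [ 508. -272.] 0.86 [-3. -1.]
top cell 0.83 [713. -99.] 0.87 [152. 217.]
top cell 0.76 [773. 150.] 0.94 [233. -96.]
top cell 0.62 [549. 266.] 0.91 [-2. -2.]
top standard 0.77 [619. 262.] 0.92 [69.  1.]
top beaker 0.68 [753.  17.] 0.76 [ 226. -231.]
[ 0.39525068 -0.18459589  0.22960005] 39.725
```

View pics/side6.png

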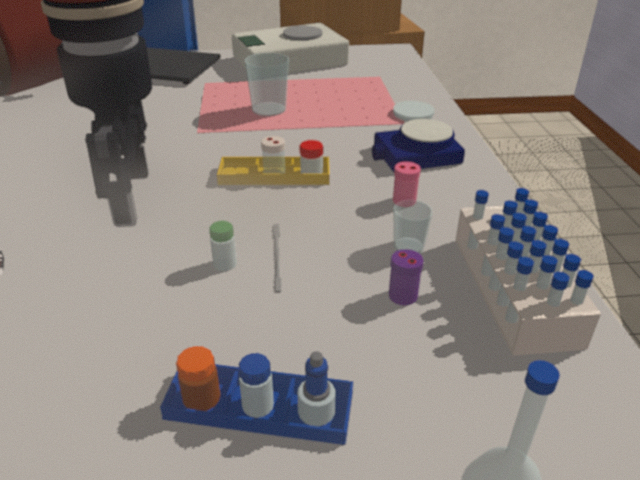

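View pics/top6.png

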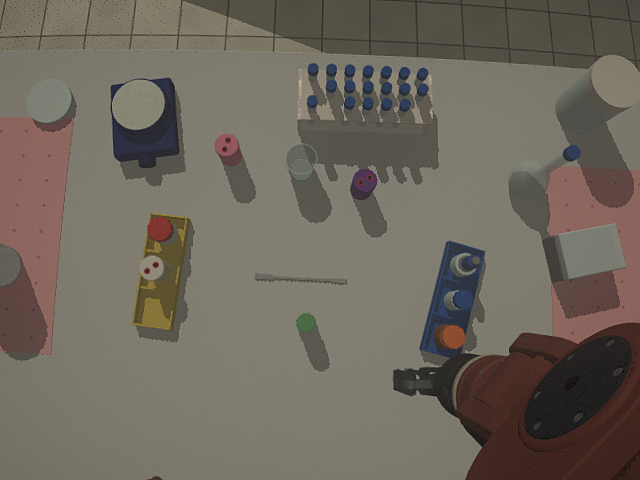

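Both views show all five things upright in their own compartments. In the top view, blue holds (464,264), (457,300) and (451,337); yellow holds (160,230) and (152,267). The green vial (306,323) and the beaker (302,160) have not moved, and the gripper is clear.

```bash
python3 -c "
from cell import workorder; print(workorder.job_done())"
```

```text
the job is handed in; nothing more can be done
None
```

I made up both kits and handed the job in at about 40 s of the 112 s. The blue tray holds the buffer, the sample and the electrode. The yellow tray holds the cell in the middle and the standard at the far end.

- **Placement:** the last fits put every item within about 3 mm of its compartment's centre, and all look upright in both views.
- **One disagreement:** the side view put the cell 15 mm off centre across the tray, still within the ±20 mm limit. The tray wall partly hides it there. The top view (2 mm off) and the release position agree it is centred, so I went with those.
- **Left alone:** the beaker reads within about 2 mm of its start in both cameras. So does the green-capped vial in the side view. The top network did not report the vial in the last check, but it shows at the same pixel (306,323) as at the start.

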